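# Close the gap in a laundromat's service duct

## Robot

A 6-joint arm with a two-finger parallel gripper is mounted at the origin on the work surface. World frame = base frame: x ahead of the robot, y to its left, z up, the work surface at z = 0. Lengths are in m, angles in degrees, forces in N, time in s.
With the tool pointing down it reaches from about 0.4 to 0.825 m from the base axis. Payload 7 kg.
Tool frame: the origin (TCP) lies where the fingers leave the gripper's body, on its centre line; the fingertips stand 66 mm ahead of it and the grasp point (between the pads) lies 47 mm ahead of it; z points along the fingers, y is the direction in which the jaws open and shut (so a half turn about z gives the same grasp; the last joint's range is limited). The gripper opens to 88 mm and grips with 3 to 60 N. Pads are 19 mm wide; open, the fingers measure 130 mm over their backs; the gripper's body (78 mm by 193 mm) begins 47 mm behind the grasp point.
Start: joints at [-57.519, 20.546, 0.682, 0, -70.136, -16.507], TCP at [0.186, -0.649, 0.292] pointing down, gripper open.
Joint ranges: [-176.03, 176.03], [-82.01, 121.73], [-58.28, 71.71], [-173.87, 95.51], [-174.79, -0.11], [-173.66, 173.66]. Speed limits (degrees/s): [136.94, 136.94, 172.46, 180, 180, 180].

## Interface

Orientations are given as [roll, pitch, yaw] about the fixed x, y, z axes, in that order (R = Rz(yaw) Ry(pitch) Rx(roll)).
In Python, from plant import get_obs, snapshot, close_job gives the robot as it stands.
- The arm moves only by the tool play_rows, never from a script. Its argument "series" is a list of rows, each a list of 5 numbers: the opening in per cent of the stroke, from 0 (shut) to 100 (fully open), then the shift along the tool's x, y, z in m, then the turn about the tool's z in degrees. In form: [[jaw, dx, dy, dz, spin], ...]. A call has 1 to 10 rows; each row is the pose to reach, as a shift and turn from the pose commanded when the call began, along the tool's axes at that moment; what a row does not reach only later rows make up. A row lasts 1/10 s, in which the tool goes at most 50 mm and 8.59 degrees, less where a joint would pass 70% of its speed; a pose out of reach is approached as far as the arm can. A call with a gripper value outside its range is refused whole. The fingers move at their own pace and stop on an object; the grip force is fixed at half the most. Time passes only in rows, so rows that repeat a pose let the fingers close. It gives the time, the measured TCP pose, the force and the opening at its end, in the units of the state.
- get_obs(): the state, without advancing time (a new reading comes with each control period).
- snapshot(name): name is "side" or "top"; returns a dict with "frame" (480x640x3 uint8, red, green, blue), "z_map" (480x640 float32, m along the optical axis (not along the pixel's ray), 0 where there is no reading), "mtx" (3x3 intrinsics, pixels), "camera_from_world" (4x4, takes a point from world to camera coordinates). Camera axes: x right, y up, looking along -z (the intrinsics and any distortion apply to the point x, -y, -z); pixel columns grow to the right and rows downward; lengths in m; the calibration is good to about 2 mm. A picture is of the moment at which its call begins.
- close_job(): hands the job in, once; it reports no verdict.
The state is a dict: "clock": time; "joint_pos": joint angles; "qvel": joint speeds; "tau": joint torques, N m; "tool_pos": TCP position; "orientation": TCP orientation; "force": force on the tool from outside, world axes, zero at the start; "moment": the same for the moment, N m; "opening": finger opening in m.
Only numpy, scipy, OpenCV 4.12 (cv2) and the standard library are available. Lean on these libraries where they do the work, as an engineer would, in place of code of your own. Each camera call takes 0.05 s, during which the arm holds its last target.

## Task

A customer's detergent bottle has been left standing in the gap of the open service duct. First take it out and set it down gently, upright, on the free part of the grey tray; then bring the loose cover up to the screwed-down cover so that the joint is closed along its whole width, the side edges of the two covers are in line and the cover lies flat on the duct. Do not tip the bottle over, and leave everything else where it is.

Things in the scene. Friction and masses are not known exactly. Their poses are not given: they have to be found in the camera images.
- duct: Fixed sheet-metal duct on the blue worktop: open-topped channel 510 (x) x 200 (y) x 60 mm high, floor 4 mm thick. Its rims are flat flanges 22 mm wide, 60 mm up, 156 mm apart, without side guides. A twin of the loose cover is screwed on at x +75 to +235 mm. Origin: centre of the underside; z up; +x runs from the valve bay to the screwed cover, away from the robot within 13 degrees.
- valve_bay (a point): Middle of the bay at the duct's -x end, at flange height (duct x -170, y 0, z 60 mm). Two copper pipes run along the duct's -y wall (48 to 88 mm off the centre line, up to 38 mm high); their lever valves here are at most 51 mm high. The loose cover has slid over this bay, which stays open when the job is done.
- joint (a point): Middle of the upper edge of the screwed cover's end face, which faces the loose cover (duct x +75 mm), 76 mm above the worktop. Axes as the duct's. The face is 190 mm wide (y -95 to +95 mm) and 16 mm high. With the joint closed the loose cover's origin is at (-80, 0, -16) mm in this frame.
- cover: The loose steel cover: flat plate 160 (x) x 190 (y) x 16 mm, no screws, lying free on the flanges, sliding under a push of 4 to 10 N; askew by up to 7 degrees and 8 mm sideways, with a gap of 112 to 140 mm to the screwed cover. 0.48 to 0.78 kg. Origin: centre of its underside, 60 mm above the worktop; z up; +x towards the screwed cover.
- cover_handle (a point): Centre of the loose cover's handle bar, 46 mm above the cover's underside and over its centre of mass. The bar lies along the cover's y: 116 mm long, 14 mm wide (x), 12 mm thick, on two posts 50 mm either side of the centre, with 24 mm free under it. The screwed cover has the same handle.
- cover_left (a point): Upper corner of the loose cover at its leading end: cover x +80, y +95, z +16 mm.
- cover_right (a point): The other upper corner at its leading end: cover x +80, y -95, z +16 mm.
- bottle: White closed detergent bottle with flat sides, standing upright on the duct's floor (4 mm above the worktop) in the gap between the two covers: body 70 mm (x) x 48 mm (y) and 135 mm high, a shoulder 52 x 42 mm up to 153 mm, round grey cap above, 201 mm high in all. About 0.4 kg (0.26 to 0.52). Origin: centre of its underside; z up; any yaw.
- bottle_cap (a point): Centre of the bottle's round cap (38 mm diameter, 40 mm high, screwed tight), 181 mm above the bottle's underside. Grip here from above, at any yaw.
- tray: Fixed grey plastic tray on the worktop, on the other side of the robot's centre line from the duct (either side): 240 mm (x) x 200 mm (y), rim 22 mm high, walls and floor 4 mm thick. Origin: centre of its underside; z up. The softener bottle and the cup stand on its +x half; the -x half is free, and the middle of the free part is at x -50, y 0 mm.
- softener: Bystander: round white bottle, 56 mm diameter, 165 mm high, on the +x half of the tray. Origin: centre of its underside.
- cup: Bystander: white plastic measuring cup, 64 mm diameter, 60 mm high, on the +x half of the tray. Origin: centre of its underside.
- wrench: Bystander: steel wrench 160 mm long and 8 mm thick lying across the screwed cover, between the joint and its handle, 8 mm or more clear of the joint. Origin: its underside, near its middle.
- carton: Bystander: detergent carton 60 x 105 x 150 mm standing at the left (+y) of the worktop. Origin: centre of its underside.
- carton2: Bystander: detergent carton of the same size at the right (-y) of the worktop. Origin: centre of its underside.
- brush: Bystander: wooden scrubbing brush 140 x 50 x 42 mm lying at the left of the worktop. Origin: centre of its underside.
Things that resemble listed ones, but are neither listed nor needed, are in the scene too. What is shaped like the bottle but red is not meant.

How it is judged (in metres and radians):
On the way, in this order (a step that is already met when the one before it is completed fails the run):
1. the bottle stands upright on the tray, released (x of bottle in the frame of tray between -0.1 and 0.1 m and y of bottle in the frame of tray between -0.085 and 0.085 m and z of bottle in the frame of tray below 0.01 m and angle between bottle's own z axis and vertical below 0.08 rad and linear speed of bottle below 0.02 m/s and contact force between bottle and the fingers below 0.1 N), for 0.2 s.
2. the loose cover lies flat, in line and flush against the screwed cover (x of each of cover_left, cover_right in the frame of joint above -0.003 m and y of cover in the frame of joint between -0.005 and 0.005 m and z of cover_left in the frame of joint between -0.002 and 0.002 m and z of cover_right in the frame of joint between -0.002 and 0.002 m and angle between cover's own z axis and vertical below 0.015 rad and linear speed of cover below 0.01 m/s), for 0.2 s.
At the end, for the whole second after the job is handed in: The bottle stands upright (within 0.08 rad) on the floor of the tray, released and at rest. The loose cover lies flat at the level of the screwed one (within 2 mm), the gap of the joint is nowhere wider than 3 mm, the side edges are in line within 5 mm, and it is at rest (all of step 1 and all of step 2); the robot touches nothing.
It fails at once if the bottle is tipped over (more than 0.6 rad) (angle between bottle's own z axis and vertical above 0.6 rad).
It fails at once if the bottle is let fall by more than about 12 mm (moves faster than 0.5 m/s with no finger on it) (linear speed of bottle above 0.5 m/s and contact force between bottle and the fingers below 0.1 N).
It fails at once if the bottle is rammed onto the tray (over 70 N) (contact force between bottle and tray above 70 N).
It fails at once if another thing (softener, cup, wrench, cartons, brush) is moved by more than 30 mm (distance of any of softener, cup, wrench, carton, carton2, brush from where it was at the start of the episode above 0.03 m).
It also fails if it takes over 64 s, if anything falls off the work surface, if the arm or the gripper's body presses on something with over 40 N, if the wrist force passes 120 N, or if a joint passes its speed limit or range.

## Working session

There is one attempt and no reset: what is moved stays moved. The work goes in short steps, Python scripts to look and compute and a tool call to move; the robot and the scene stay as the last step left them, time stands still between calls to the robot, and variables do not carry over. Pictures are saved under pics/ and viewed, and the job is handed in when it is done.

Besides the shell and the picture viewer there is one more tool, called after "Request:" as name([rows], argument=value, ...), one row to a line, values as JSON. play_rows: Moves the arm, as the interface text tells. Its arguments: {"type":"object","properties":{"series":{"type":"array"}},"required":["series"]}

```bash
ls; mkdir -p pics
cat > h.py <<'E'
import numpy as np, cv2
from plant import get_obs, snapshot, close_job
def snap(n,f):
    s=snapshot(n); cv2.imwrite('pics/'+f+'.png',cv2.cvtColor(s['frame'],cv2.COLOR_RGB2BGR)); np.savez('pics/'+f+'.npz',**s); return s
def pts(s):
    z=s['z_map'].astype(float); K=s['mtx']; v,u=np.mgrid[:480,:640]
    x=(u-K[0,2])/K[0,0]*z; y=(v-K[1,2])/K[1,1]*z
    c=np.stack([x,-y,-z,np.ones_like(z)],-1)
    w=c@np.linalg.inv(s['camera_from_world']).T
    p=w[...,:3]; p[z==0]=np.nan; return p
def load(f): return dict(np.load('pics/'+f+'.npz'))
E
python3 - <<'E'
from h import *
print(get_obs())
for n in('side','top'):
    s=snap(n,n+'0'); print(s['mtx'],s['camera_from_world'].round(3),{k:np.shape(v) for k,v in s.items()})
E
```

```text
pics
{'clock': 0.0, 'joint_pos': array([-5.75198945e+01,  2.05905971e+01,  6.33658818e-01, -1.75860460e-02,
       -7.01336992e+01, -1.65070673e+01]), 'qvel': array([-0.02242802,  0.001095  , -0.08722431,  0.05485659, -0.08617875,
        0.11618897]), 'tau': array([-2.29733712e-03, -5.82719493e+01,  2.93039292e+01,  6.99709520e+00,
        6.66759574e-03, -1.18232870e-04]), 'tool_pos': array([ 0.18562545, -0.64859399,  0.29123914]), 'orientation': array([ 1.79908401e+02, -9.90467067e-03, -1.64032943e+02]), 'force': array([0.5177711 , 0.34773755, 0.08580261]), 'moment': array([ 0.03023086,  0.01257165, -0.02535496]), 'opening': 0.08761858806990006}
[[455.98538341   0.         327.70971807]
 [  0.         455.98538341 243.89655343]
 [  0.           0.           1.        ]] [[-0.742 -0.671  0.014  0.394]
 [ 0.33  -0.346  0.878 -0.314]
 [-0.584  0.656  0.478 -0.827]
 [ 0.     0.     0.     1.   ]] {'frame': (480, 640, 3), 'z_map': (480, 640), 'mtx': (3, 3), 'camera_from_world': (4, 4)}
[[562.76284968   0.         321.19601533]
 [  0.         562.76284968 236.68573559]
 [  0.           0.           1.        ]] [[ 0.018 -1.     0.022 -0.027]
 [ 0.993  0.02   0.115 -0.555]
 [-0.115  0.02   0.993 -1.645]
 [ 0.     0.     0.     1.   ]] {'frame': (480, 640, 3), 'z_map': (480, 640), 'mtx': (3, 3), 'camera_from_world': (4, 4)}
```

View pics/top0.png

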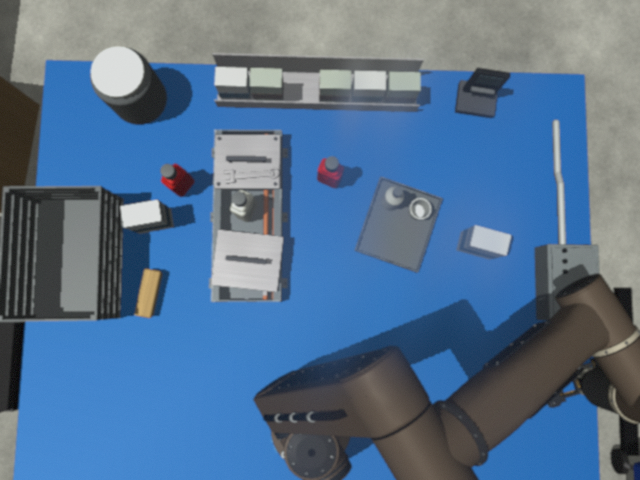

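View pics/side0.png

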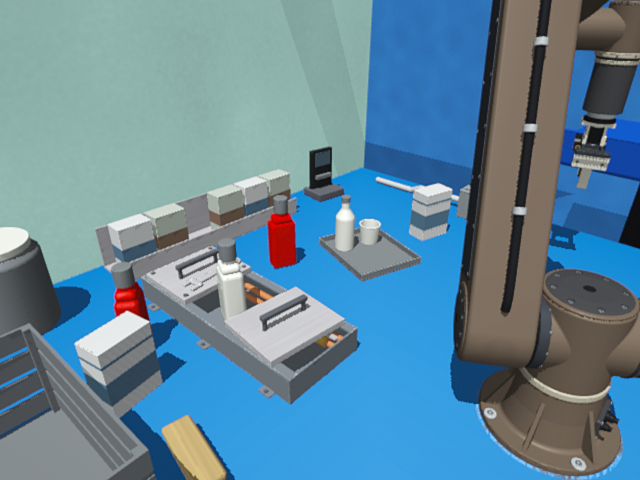

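The top view shows the duct at columns 213–283. The loose cover is at about (247,262), the white bottle's cap at (239,205), the screwed cover at (248,160), and the tray at (400,225) with its free part lower-left. The side view agrees. Next I'll measure these.

Run:
```python
from h import *
for n in ('top0','side0'):
    s=load(n); p=pts(s); f=s['frame'].astype(int); hsv=cv2.cvtColor(s['frame'],cv2.COLOR_RGB2HSV)
    sat=hsv[...,1]
    X,Y,Z=p[...,0],p[...,1],p[...,2]
    # table
    m=(hsv[...,0]>95)&(hsv[...,0]<125)&(sat>120)&(X>.3)&(X<.8)&(abs(Y)<.4); print(n,'table z',np.nanmedian(Z[m]))
    reg=(X>.3)&(X<.95)&(Y>0.05)&(Y<.4)
    # plate tops
    m=reg&(abs(Z-.076)<.004)
    lab,cnt=cv2.connectedComponents(m.astype(np.uint8))
    n_,l,st,c=cv2.connectedComponentsWithStats(m.astype(np.uint8))
    for i in range(1,n_):
        if st[i,4]>150:
            q=p[l==i]; r=cv2.minAreaRect(q[:,:2].astype(np.float32)*1000); print('plate',st[i],r,np.median(q[:,2]),q[:,0].mean(),q[:,1].mean())
    m=reg&(Z>.17)&(Z<.215)&(sat<60)
    n_,l,st,c=cv2.connectedComponentsWithStats(m.astype(np.uint8))
    for i in range(1,n_):
        if st[i,4]>20:
            q=p[l==i]; print('high',st[i],q.mean(0),q.min(0),q.max(0))
    m=(X>.3)&(X<.95)&(Y<0.05)&(Y>-.4)&(Z>.001)&(Z<.03)&(sat<80)
    n_,l,st,c=cv2.connectedComponentsWithStats(m.astype(np.uint8))
    for i in range(1,n_):
        if st[i,4]>300:
            q=p[l==i]; print('tray',st[i],cv2.minAreaRect(q[:,:2].astype(np.float32)*1000),np.median(q[:,2]))
```

```text
top0 table z 0.00027437893624671084
plate [ 215  135   65   54 1998] ((769.4320068359375, 206.65957641601562), (159.97708129882812, 189.08163452148438), 1.4950706958770752) 0.07625636163539251 0.7741112787674352 0.20563342738934268
plate [ 211  230   73   62 2446] ((478.56671142578125, 196.43089294433594), (190.5807647705078, 160.040771484375), 84.8919677734375) 0.07619088656901984 0.476843617757389 0.19671917649817627
high [169 165   7  14  64] [0.70479889 0.39357857 0.19648611] [0.69145591 0.38563272 0.17276191] [0.72324641 0.39945245 0.2082926 ]
high [232 191  15  16 181] [0.63443707 0.20885622 0.20234489] [0.61787838 0.19193475 0.17056671] [0.65483286 0.2284566  0.2142584 ]
tray [ 359  181   83   91 3146] ((600.0137939453125, -253.11676025390625), (191.86952209472656, 238.29478454589844), 71.42454528808594) 0.005543544022432179
side0 table z 0.0011329366566347754
plate [ 146  246   72   55 1683] ((770.4249877929688, 204.99398803710938), (164.8070068359375, 191.3533172607422), 1.3106333017349243) 0.0770317476468767 0.7713948133615399 0.23876067063755366
plate [ 224  286  120   78 4197] ((478.0394287109375, 193.56201171875), (192.3684844970703, 163.2694549560547), 84.98272705078125) 0.07694078754855915 0.4689971350001343 0.20482609897361556
high [217 238  19  23 361] [0.62893644 0.21438282 0.19339985] [0.61622048 0.18957298 0.17003426] [0.65465802 0.2281531  0.20836583]
high [119 262  16  21 126] [0.69988839 0.39398598 0.19250886] [0.68916583 0.38439136 0.1703251 ] [0.72577074 0.39989634 0.20363536]
tray [ 319  228  102   53 2837] ((602.0767822265625, -251.60009765625), (203.45228576660156, 243.6763916015625), 71.78360748291016) 0.006599071735366224
```

```bash
cat >> h.py <<'E'
from scipy.spatial.transform import Rotation as Ro
def totool(dw):
    o=get_obs(); R=Ro.from_euler('xyz',[180,0,o['orientation'][2]],degrees=True).as_matrix(); return R.T@np.array(dw)
def go(target):
    o=get_obs(); d=np.array(target)-o['tool_pos']; print('clock',round(o['clock'],2),'tcp',o['tool_pos'].round(4),'ori',o['orientation'].round(2),'F',o['force'].round(1),'op',round(o['opening'],4),'-> tool shift',totool(d).round(4))
E
python3 - <<'E'
from h import *
for n in('top0','side0'):
    s=load(n);p=pts(s); m=(abs(p[...,0]-.635)<.035)&(abs(p[...,1]-.21)<.035)&(p[...,2]>.196)
    q=p[m].astype(np.float32); print(n,len(q),np.median(q[:,2]),cv2.minEnclosingCircle(q[:,:2]),q[:,:2].mean(0))
    m=(abs(p[...,0]-.635)<.06)&(abs(p[...,1]-.21)<.06)&(p[...,2]>.12)&(p[...,2]<.165)
    q=p[m].astype(np.float32); print('body',len(q),cv2.minAreaRect(q[:,:2]*1000))
s=load('top0');p=pts(s)
# handles, softener, cup
for nm,m in (('handles',(abs(p[...,2]-.112)<.006)&(p[...,1]>.1)&(p[...,1]<.3)&(p[...,0]<.85)),('tall tray',(p[...,2]>.05)&(p[...,0]>.4)&(p[...,0]<.75)&(p[...,1]<-.12)&(p[...,1]>-.36)),('red',(p[...,2]>.1)&(p[...,0]>.5)&(p[...,0]<.8)&(abs(p[...,1])<.1))):
    n_,l,st,c=cv2.connectedComponentsWithStats(m.astype(np.uint8))
    for i in range(1,n_):
        if st[i,4]>15: q=p[l==i].astype(np.float32); print(nm,st[i,4],cv2.minAreaRect(q[:,:2]*1000),q[:,2].max())
go([.635,.209,.35])
E
cat > /dev/null
python3 - <<'E'
import cv2
im=cv2.imread('pics/top0.png')[120:310,200:450]; cv2.imwrite('pics/top0z.png',cv2.resize(im,None,fx=3,fy=3,interpolation=2))
E
```

```text
Traceback (most recent call last):
cv2.error: OpenCV(4.12.0) /io/opencv/modules/imgproc/src/shapedescr.cpp:201: error: (-215:Assertion failed) count >= 0 && (depth == CV_32F || depth == CV_32S) in function 'minEnclosingCircle'
```

View pics/top0z.png

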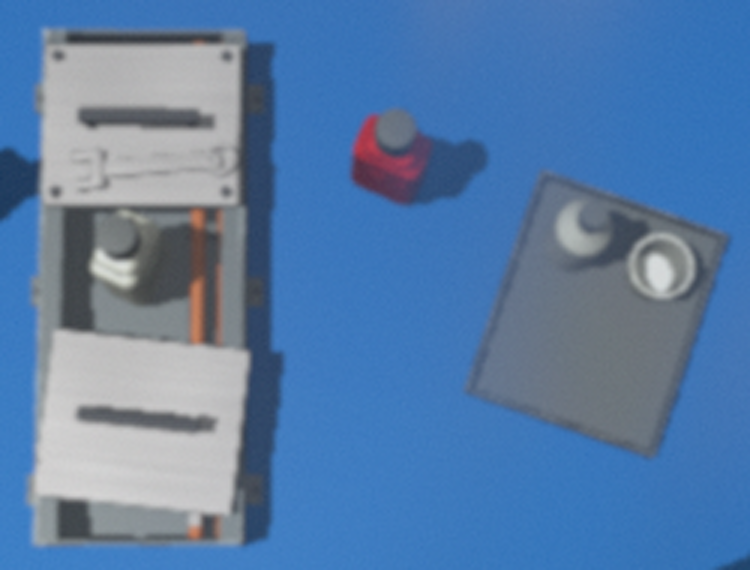

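The zoom confirms the layout: cap at (120,235), loose cover askew, and softener and cup at the far end of the tray.

Run:
```python
from h import *
C=np.ascontiguousarray
for n in('top0','side0'):
    s=load(n);p=pts(s); m=(abs(p[...,0]-.635)<.035)&(abs(p[...,1]-.21)<.035)&(p[...,2]>.196)
    q=p[m].astype(np.float32); print(n,len(q),np.median(q[:,2]),cv2.minEnclosingCircle(C(q[:,:2]*1000)),q[:,:2].mean(0))
    m=(abs(p[...,0]-.635)<.06)&(abs(p[...,1]-.21)<.06)&(p[...,2]>.12)&(p[...,2]<.165)
    q=p[m].astype(np.float32); print('body',len(q),cv2.minAreaRect(C(q[:,:2]*1000)))
s=load('top0');p=pts(s)
for nm,m in (('handles',(abs(p[...,2]-.112)<.006)&(p[...,1]>.1)&(p[...,1]<.3)&(p[...,0]<.85)),('tall tray',(p[...,2]>.05)&(p[...,0]>.4)&(p[...,0]<.75)&(p[...,1]<-.12)&(p[...,1]>-.36)),('red',(p[...,2]>.1)&(p[...,0]>.5)&(p[...,0]<.8)&(abs(p[...,1])<.1))):
    n_,l,st,c=cv2.connectedComponentsWithStats(m.astype(np.uint8))
    for i in range(1,n_):
        if st[i,4]>15: q=p[l==i].astype(np.float32); print(nm,st[i,4],cv2.minAreaRect(C(q[:,:2]*1000)),q[:,2].max())
go([.635,.209,.35])
```

```text
top0 156 0.20565021 ((636.0314331054688, 210.22474670410156), 19.022071838378906) [0.6360938  0.20999551]
body 264 ((636.1045532226562, 209.69094848632812), (47.687095642089844, 69.36971282958984), 64.87854766845703)
side0 186 0.2050812 ((635.685302734375, 207.1009063720703), 20.84882164001465) [0.63254195 0.21131599]
body 548 ((633.2022705078125, 210.04931640625), (48.37883758544922, 65.01818084716797), 66.92731475830078)
handles 183 ((769.8348999023438, 206.79251098632812), (14.005461692810059, 112.50381469726562), 1.7059468030929565) 0.117907904
handles 191 ((478.36773681640625, 195.9466094970703), (114.27759552001953, 14.163952827453613), 85.00288391113281) 0.11786723
tall tray 356 ((668.7982788085938, -222.10202026367188), (54.93787384033203, 51.26833724975586), 55.9361572265625) 0.1761614
tall tray 128 ((642.4310913085938, -307.4099426269531), (62.05467224121094, 60.19342041015625), 23.792510986328125) 0.07382645
red 482 ((738.3246459960938, -37.58875274658203), (70.97076416015625, 46.81931686401367), 69.14434814453125) 0.21426328
clock 0.1 tcp [ 0.1856 -0.6486  0.2913] ori [ 1.7991e+02 -1.0000e-02 -1.6403e+02] F [-0.1  0.5 -0.3] op 0.0877 -> tool shift [-0.6679  0.7009 -0.0587]
```

Request:
play_rows([
  [100,-0.012,0.012,-0.03,0],
  [100,-0.04,0.042,-0.06,0],
  [100,-0.072,0.076,-0.06,0],
  [100,-0.105,0.11,-0.06,0],
  [100,-0.138,0.145,-0.06,0],
  [100,-0.17,0.18,-0.06,0],
  [100,-0.204,0.215,-0.06,0],
  [100,-0.238,0.25,-0.06,0],
  [100,-0.272,0.285,-0.06,0],
  [100,-0.305,0.32,-0.06,0],
])

```text
clock: 1.1
tool_pos: [0.3912, -0.2554, 0.3521]
orientation: [180.0, 0.0, -164.0]
force: [1.2, 0.1, 0.4]
opening: 0.0876
```

Request:
play_rows([
  [100,-0.034,0.035,0,0],
  [100,-0.068,0.07,0,0],
  [100,-0.102,0.105,0,0],
  [100,-0.136,0.14,0,0],
  [100,-0.17,0.175,0,0],
  [100,-0.204,0.21,0,0],
  [100,-0.238,0.25,0,0],
  [100,-0.272,0.285,0,0],
  [100,-0.305,0.32,0,0],
  [100,-0.33,0.35,0,0],
])

```text
clock: 2.1
tool_pos: [0.6126, 0.1725, 0.3513]
orientation: [-180.0, -0.1, -164.0]
force: [1.4, -0.4, 0.0]
opening: 0.0879
```

```bash
python3 -c "
from h import *
go([.6355,.2095,.27])"
```

```text
clock 2.1 tcp [0.6126 0.1725 0.3513] ori [-1.7999e+02 -5.0000e-02 -1.6398e+02] F [ 1.4 -0.4  0. ] op 0.0879 -> tool shift [-0.0322  0.0293  0.0813]
```

Request:
play_rows([
  [100,-0.02,0.018,0,0],
  [100,-0.032,0.03,0.02,0],
  [100,-0.032,0.03,0.05,0],
  [100,-0.032,0.03,0.07,0],
  [100,-0.032,0.03,0.08,0],
  [100,-0.032,0.03,0.08,0],
])

```text
clock: 2.7
tool_pos: [0.6338, 0.2073, 0.2704]
orientation: [-180.0, -0.2, -164.0]
force: [-0.3, -0.2, -0.5]
opening: 0.088
```

Run:
```python
from h import *
go([.6355,.2095,.232])
s=snap('side','side1'); s=snap('top','top1')
```

```text
clock 2.7 tcp [0.6338 0.2073 0.2704] ori [-179.95   -0.18 -164.03] F [-0.3 -0.2 -0.5] op 0.088 -> tool shift [-0.0023  0.0017  0.0384]
```

View pics/side1.png

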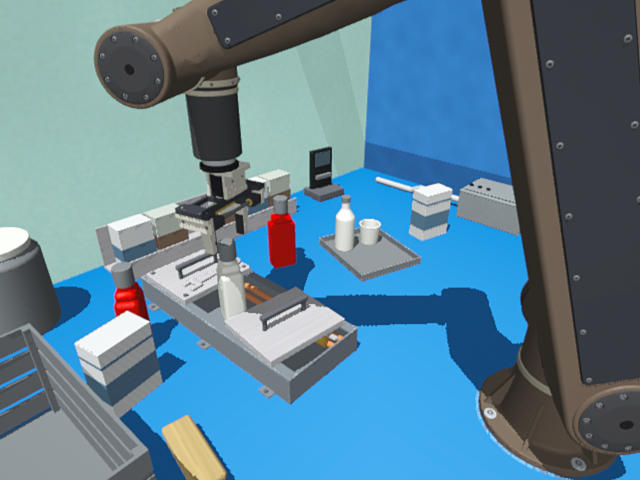

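The gripper is above the cap, with the fingers at (212,240) and (241,222) and the cap at (228,250) between them. I'll descend and grip.

Request:
play_rows([
  [100,-0.002,0.002,0.015,0],
  [100,-0.002,0.002,0.03,0],
  [100,-0.002,0.002,0.039,0],
  [100,-0.002,0.002,0.039,0],
  [0,-0.002,0.002,0.039,0],
  [0,-0.002,0.002,0.039,0],
  [0,-0.002,0.002,0.039,0],
  [0,-0.002,0.002,0.039,0],
  [0,-0.002,0.002,0.039,0],
  [0,-0.002,0.002,0.039,0],
])

```text
clock: 3.8
tool_pos: [0.6357, 0.2101, 0.2333]
orientation: [180.0, 0.0, -164.0]
force: [0.9, 0.9, -0.3]
opening: 0.0453
```

```bash
python3 -c "
from h import *
go([.6355,.2095,.37])"
```

```text
clock 3.8 tcp [0.6357 0.2101 0.2333] ori [ 1.7999e+02  1.0000e-02 -1.6403e+02] F [ 0.9  0.9 -0.3] op 0.0453 -> tool shift [ 0.0004 -0.0005 -0.1367]
```

Still closing.

Request:
play_rows([
  [0,0,0,0,0],
  [0,0,0,0,0],
  [0,0,0,0,0],
  [0,0,0,-0.005,0],
  [0,0,0,-0.01,0],
])

```text
clock: 4.3
tool_pos: [0.6353, 0.21, 0.2428]
orientation: [-180.0, -0.1, -164.0]
force: [0.4, 0.1, -4.1]
opening: 0.0377
```

Request:
play_rows([
  [0,0,0,-0.01,0],
  [0,0,0,-0.03,0],
  [0,0,0,-0.055,0],
  [0,0,0,-0.08,0],
  [0,0,0,-0.105,0],
  [0,0,0,-0.12,0],
  [0,0,0,-0.13,0],
  [0,0,0,-0.13,0],
])

```text
clock: 5.1
tool_pos: [0.636, 0.2102, 0.3751]
orientation: [180.0, 0.2, -164.0]
force: [0.3, 0.2, -3.5]
opening: 0.0374
```

Run:
```python
from h import *
s=snap('side','side2')
c,d=np.array([.601,-.2525]),-18.5
t=c-.052*np.array([np.cos(np.radians(d)),np.sin(np.radians(d))]); print(t)
go([*t,.37])
```

```text
[ 0.55168717 -0.23600016]
clock 5.15 tcp [0.6356 0.2101 0.3735] ori [ 1.7997e+02  3.0000e-02 -1.6403e+02] F [-0.5  0.  -4.3] op 0.0375 -> tool shift [ 0.2035 -0.4058  0.0035]
```

View pics/side2.png

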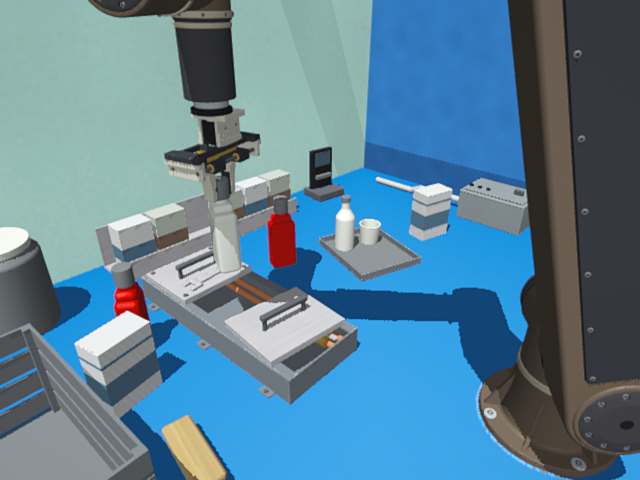

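The bottle hangs upright, clear of the duct, at (225,240). I'll carry it across.

Request:
play_rows([
  [0,0.004,-0.008,0,0],
  [0,0.014,-0.028,0,0],
  [0,0.026,-0.052,0,0],
  [0,0.039,-0.078,0,0],
  [0,0.052,-0.104,0,0],
  [0,0.065,-0.13,0,0],
  [0,0.078,-0.156,0,0],
  [0,0.091,-0.182,0,0],
  [0,0.103,-0.206,0,0],
  [0,0.115,-0.23,0,0],
])

```text
clock: 6.15
tool_pos: [0.5871, -0.045, 0.3725]
orientation: [180.0, -0.1, -164.1]
force: [-0.1, 0.9, -3.2]
opening: 0.0377
```

Request:
play_rows([
  [0,0.013,-0.025,0,0],
  [0,0.026,-0.051,0,0],
  [0,0.039,-0.077,0,0],
  [0,0.051,-0.102,0,0],
  [0,0.063,-0.126,0,0],
  [0,0.074,-0.147,0,0],
  [0,0.082,-0.162,0,0],
  [0,0.086,-0.172,0,0],
  [0,0.0885,-0.1758,0,0],
  [0,0.0885,-0.1758,0,0],
])

```text
clock: 7.15
tool_pos: [0.5516, -0.2363, 0.3729]
orientation: [180.0, -0.0, -164.1]
force: [0.3, -0.5, -2.9]
opening: 0.0375
```

Run:
```python
from h import *
s=snap('side','side3'); snap('top','top3')
go([.5517,-.236,.2335])
```

```text
clock 7.25 tcp [ 0.5519 -0.2355  0.3731] ori [ 179.99    0.   -164.  ] F [-0.4  0.5 -3.1] op 0.0373 -> tool shift [ 0.0003 -0.0004  0.1396]
```

View pics/side3.png

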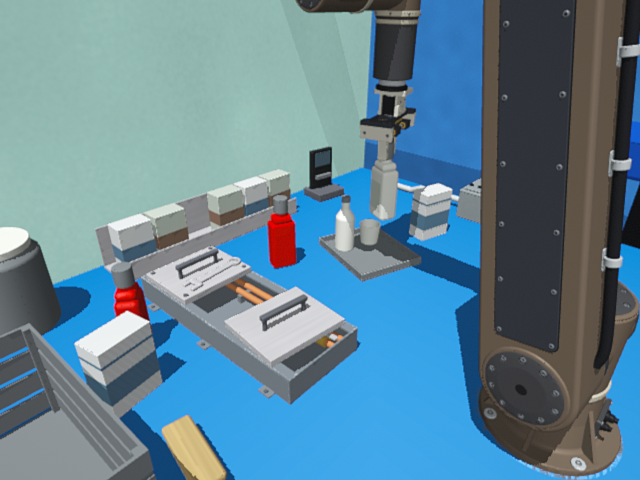

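Held above the free part of the tray. It was gripped at TCP z 0.233 on a 4 mm floor, so it should touch down on the tray's 4 mm floor at the same height. I'll go down to about 4 mm above that, then continue in small steps.

Request:
play_rows([
  [0,0,0,0.01,0],
  [0,0,0,0.03,0],
  [0,0,0,0.055,0],
  [0,0,0,0.08,0],
  [0,0,0,0.1,0],
  [0,0,0,0.115,0],
  [0,0,0,0.125,0],
  [0,0,0,0.132,0],
  [0,0,0,0.135,0],
  [0,0,0,0.135,0],
])

```text
clock: 8.25
tool_pos: [0.5519, -0.2359, 0.2382]
orientation: [-180.0, 0.0, -164.0]
force: [0.0, 0.7, -3.1]
opening: 0.0378
```

Request:
play_rows([
  [0,0,0,0.001,0],
  [0,0,0,0.0015,0],
  [0,0,0,0.002,0],
  [0,0,0,0.0025,0],
  [0,0,0,0.003,0],
  [0,0,0,0.003,0],
])

```text
clock: 8.85
tool_pos: [0.5517, -0.2361, 0.2351]
orientation: [180.0, -0.0, -164.0]
force: [0.1, 0.8, -3.7]
opening: 0.0379
```

Request:
play_rows([
  [0,0,0,0.0005,0],
  [0,0,0,0.001,0],
  [0,0,0,0.0015,0],
  [0,0,0,0.0015,0],
])

```text
clock: 9.25
tool_pos: [0.5517, -0.236, 0.2336]
orientation: [180.0, -0.0, -164.0]
force: [1.1, 1.0, -4.1]
opening: 0.0376
```

Request:
play_rows([
  [0,0,0,0.0005,0],
  [0,0,0,0.001,0],
  [0,0,0,0.001,0],
])

```text
clock: 9.55
tool_pos: [0.552, -0.2361, 0.2331]
orientation: [-180.0, 0.0, -164.0]
force: [-0.1, 0.1, 0.7]
opening: 0.0374
```

Touchdown: the load fell from about -4 N to +0.7 N. Releasing.

Request:
play_rows([
  [60,0,0,0,0],
  [80,0,0,0,0],
  [100,0,0,0,0],
  [100,0,0,0,0],
  [100,0,0,0,0],
  [100,0,0,0,0],
  [100,0,0,0,0],
  [100,0,0,0,0],
])

```text
clock: 10.35
tool_pos: [0.5517, -0.236, 0.2326]
orientation: [180.0, -0.0, -164.0]
force: [0.2, -0.5, 0.1]
opening: 0.0875
```

Request:
play_rows([
  [100,0,0,-0.01,0],
  [100,0,0,-0.03,0],
  [100,0,0,-0.055,0],
  [100,0,0,-0.08,0],
  [100,0,0,-0.095,0],
  [100,0,0,-0.1,0],
])

```text
clock: 10.95
tool_pos: [0.5523, -0.2363, 0.3355]
orientation: [-179.9, 0.2, -164.0]
force: [0.5, 0.3, -0.2]
opening: 0.0877
```

Run:
```python
from h import *
snap('top','top4'); s=snap('side','side4')
go([.478,.195,.25])
```

```text
clock 11.05 tcp [ 0.5519 -0.2361  0.3336] ori [-1.7997e+02  9.0000e-02 -1.6403e+02] F [-0.   0.3 -0.3] op 0.0874 -> tool shift [-0.0476  0.4348  0.0836]
```

View pics/side4.png

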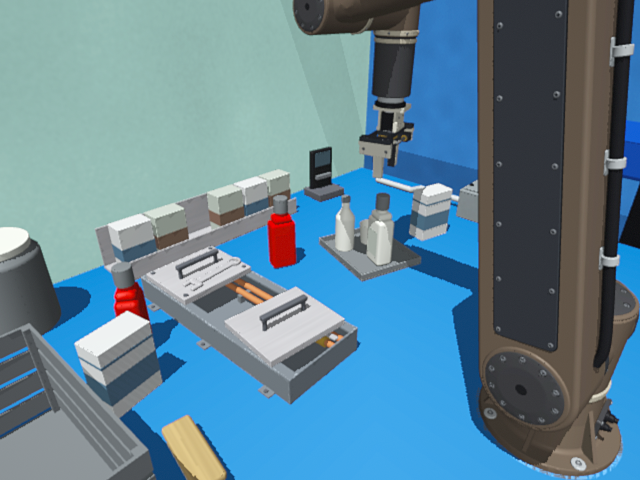

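View pics/top4.png

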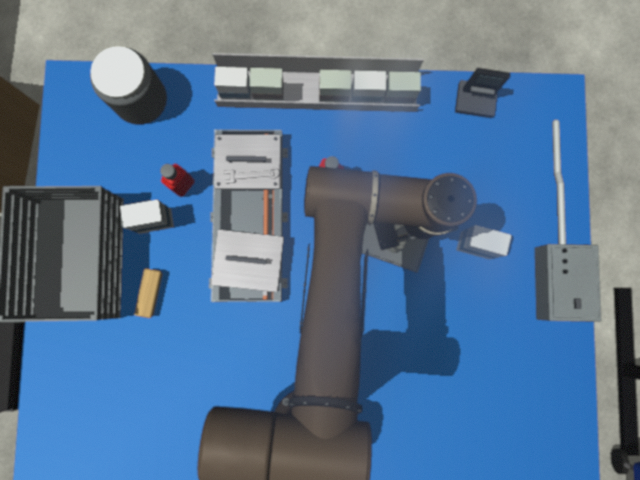

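The bottle stands upright on the tray at side-view (380,230), clear of the softener and cup, and nothing else appears to have moved. Now to the cover handle.

Request:
play_rows([
  [100,0,0.015,0,-3],
  [100,-0.005,0.05,0,-9],
  [100,-0.01,0.095,0,-16],
  [100,-0.015,0.14,0,-24],
  [100,-0.02,0.185,0,-32],
  [100,-0.025,0.23,0,-40],
  [100,-0.03,0.275,0,-48],
  [100,-0.035,0.32,0,-56],
  [100,-0.04,0.365,0,-63],
  [100,-0.044,0.4,0,-69],
])

```text
clock: 12.05
tool_pos: [0.4823, 0.1629, 0.3318]
orientation: [179.9, -0.0, -94.6]
force: [0.4, -0.5, -0.6]
opening: 0.0876
```

```bash
python3 -c "
from h import *
go([.478,.1955,.25]); print(get_obs()['joint_pos'])"
```

```text
clock 12.05 tcp [0.4823 0.1629 0.3318] ori [ 1.7993e+02 -3.0000e-02 -9.4580e+01] F [ 0.4 -0.5 -0.6] op 0.0876 -> tool shift [-0.0322  0.0069  0.0818]
[ 4.07754305e+01  3.35042409e+00 -1.61933695e+01 -2.52388884e-02
 -7.05249446e+01 -4.53443531e+01]
```

Request:
play_rows([
  [100,-0.016,0.003,0.02,0],
  [100,-0.032,0.006,0.05,0],
  [100,-0.032,0.006,0.09,0],
  [100,-0.032,0.006,0.115,0],
  [100,-0.032,0.006,0.125,0],
  [100,-0.032,0.006,0.125,0],
  [100,-0.032,0.006,0.125,0],
])

```text
clock: 12.75
tool_pos: [0.4812, 0.1933, 0.2085]
orientation: [-180.0, 0.0, -95.0]
force: [0.5, -0.6, -0.1]
opening: 0.0876
```

```bash
python3 -c "
from h import *
snap('side','side5')
go([.478,.1955,.153])"
```

```text
clock 12.8 tcp [0.4814 0.1934 0.209 ] ori [-1.7991e+02  7.0000e-02 -9.5000e+01] F [0.2 0.6 0.6] op 0.0876 -> tool shift [-0.0018  0.0036  0.056 ]
```

View pics/side5.png

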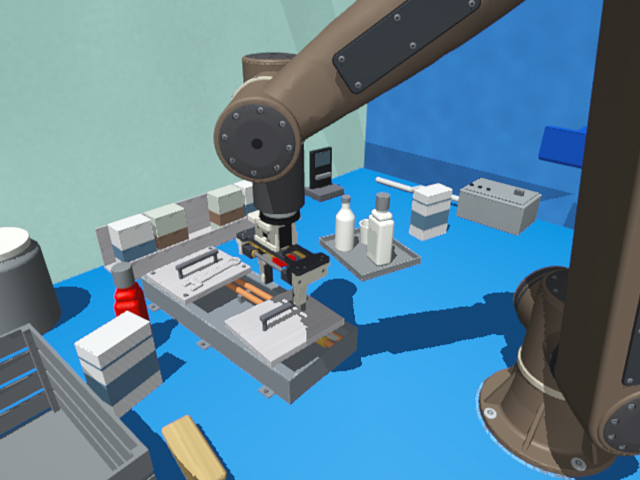

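The fingers at (270,275) and (300,300) straddle the handle at (285,310). Lowering and closing.

Request:
play_rows([
  [100,-0.002,0.0036,0.015,0],
  [100,-0.002,0.0036,0.035,0],
  [100,-0.002,0.0036,0.05,0],
  [100,-0.002,0.0036,0.055,0],
  [100,-0.002,0.0036,0.055,0],
  [0,-0.002,0.0036,0.055,0],
  [0,-0.002,0.0036,0.055,0],
  [0,-0.002,0.0036,0.055,0],
  [0,-0.002,0.0036,0.055,0],
  [0,-0.002,0.0036,0.055,0],
])

```text
clock: 13.8
tool_pos: [0.4774, 0.1954, 0.1529]
orientation: [-180.0, 0.0, -95.0]
force: [-0.9, 0.1, -0.8]
opening: 0.053
```

Request:
play_rows([
  [0,0,0,0,0],
  [0,0,0,0,0],
  [0,0,0,0,0],
  [0,0,0,0,0],
  [0,0,0,0,0],
  [0,0,0,0,0],
  [0,0,0,0,0],
  [0,0,0,0,0],
  [0,0,0,0,0],
  [0,0,0,0,0],
])

```text
clock: 14.8
tool_pos: [0.4775, 0.1954, 0.1527]
orientation: [-180.0, 0.0, -95.0]
force: [2.2, 0.5, -1.5]
opening: 0.0133
```

```bash
python3 -c "
from h import *
go([.610,.2021,.153]); print(get_obs()['moment'])"
```

```text
clock 14.8 tcp [0.4775 0.1954 0.1527] ori [-1.7999e+02  1.0000e-02 -9.5020e+01] F [ 2.2  0.5 -1.5] op 0.0133 -> tool shift [-0.0183 -0.1314 -0.0003]
[-0.02928522 -0.63563994 -0.02561221]
```

Request:
play_rows([
  [0,-0.001,-0.005,0,-0.5],
  [0,-0.003,-0.015,0,-1.2],
  [0,-0.005,-0.03,0,-2],
  [0,-0.007,-0.045,0,-2.8],
  [0,-0.009,-0.06,0,-3.6],
  [0,-0.011,-0.075,0,-4.4],
  [0,-0.013,-0.09,0,-5.2],
  [0,-0.015,-0.105,0,-6],
  [0,-0.0165,-0.115,0,-6.5],
  [0,-0.0165,-0.115,0,-6.5],
])

```text
clock: 15.8
tool_pos: [0.5944, 0.2015, 0.1527]
orientation: [-180.0, -0.0, -88.5]
force: [2.8, -1.9, 2.0]
opening: 0.0139
```

Run:
```python
from h import *
go([.610,.2021,.153]); print(get_obs()['moment'])
C=np.ascontiguousarray
for n in('top','side'):
    s=snap(n,n+'6'); p=pts(s); X,Y,Z=p[...,0],p[...,1],p[...,2]
    m=(X>.3)&(X<.95)&(Y>0.05)&(Y<.4)&(abs(Z-.076)<.004)
    n_,l,st,c=cv2.connectedComponentsWithStats(m.astype(np.uint8))
    for i in range(1,n_):
        if st[i,4]>100:
            q=p[l==i].astype(np.float32); print(n,st[i],cv2.minAreaRect(C(q[:,:2]*1000)),np.median(q[:,2]))
```

```text
clock 15.8 tcp [0.5944 0.2015 0.1527] ori [-1.7999e+02 -3.0000e-02 -8.8520e+01] F [ 2.8 -1.9  2. ] op 0.0139 -> tool shift [-0.0002 -0.0156 -0.0003]
[-0.60187354 -0.89106192 -0.01799649]
top [ 215  135   65   41 1455] ((788.4976196289062, 207.17434692382812), (122.41431427001953, 189.24977111816406), 1.416692852973938) 0.07623135
top [250 170  30  18 189] ((718.6974487304688, 153.43951416015625), (52.404788970947266, 85.16093444824219), 1.7309379577636719) 0.07639147
top [254 193  26  56 889] ((595.3068237304688, 144.15737915039062), (161.8758087158203, 73.23365783691406), 1.5931872129440308) 0.076174006
top [214 223  17  26 238] ((548.0523681640625, 271.34185791015625), (72.37986755371094, 46.339073181152344), 2.777660846710205) 0.07605685
side [ 146  251   86   51 1726] ((770.1267700195312, 223.11705017089844), (167.0963134765625, 152.87461853027344), 1.1295249462127686) 0.076951355
side [ 189  280  113   57 2988] ((593.7695922851562, 200.09585571289062), (162.55337524414062, 193.1356201171875), 1.1234253644943237) 0.07698704
```

View pics/side6.png

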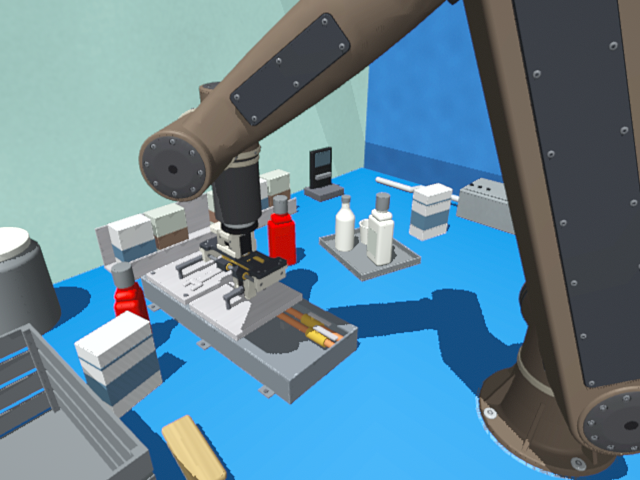

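The covers are aligned and about 15 mm apart, and the side edges agree within about 1 mm. I'll close slowly while watching the force.

Request:
play_rows([
  [0,0,-0.003,0,0],
  [0,0,-0.006,0,0],
  [0,0,-0.009,0,0],
  [0,0,-0.0115,0,0],
  [0,0,-0.013,0,0],
  [0,0,-0.014,0,0],
  [0,0,-0.014,0,0],
])

```text
clock: 16.6
tool_pos: [0.6059, 0.2018, 0.1527]
orientation: [179.9, -0.0, -88.5]
force: [-5.0, 0.0, 5.0]
opening: 0.0137
```

Request:
play_rows([
  [0,0,-0.0005,0,0],
  [0,0,-0.001,0,0],
  [0,0,-0.0015,0,0],
  [0,0,-0.0015,0,0],
])

```text
clock: 17.0
tool_pos: [0.6072, 0.2019, 0.1527]
orientation: [179.9, -0.0, -88.5]
force: [-5.6, -0.0, 5.1]
opening: 0.0139
```

Request:
play_rows([
  [0,0,-0.0005,0,0],
  [0,0,-0.001,0,0],
  [0,0,-0.0015,0,0],
  [0,0,-0.002,0,0],
  [0,0,-0.002,0,0],
])

```text
clock: 17.5
tool_pos: [0.6092, 0.2019, 0.1527]
orientation: [179.9, -0.0, -88.5]
force: [-5.3, -1.2, 4.9]
opening: 0.014
```

Run:
```python
from h import *
go([.610,.2021,.153]); print(get_obs()['moment'])
C=np.ascontiguousarray
s=snap('top','top7'); s=snap('side','side7')
for n in('top7','side7'):
    im=cv2.imread(f'pics/{n}.png'); im=im[120:290,200:300] if n[0]=='t' else im[230:350,130:310]
    cv2.imwrite(f'pics/{n}z.png',cv2.resize(im,None,fx=4 if n[0]=='s' else 3.4,fy=4 if n[0]=='s' else 3.4,interpolation=2))
```

```text
clock 17.5 tcp [0.6092 0.2019 0.1527] ori [ 1.7985e+02 -3.0000e-02 -8.8530e+01] F [-5.3 -1.2  4.9] op 0.014 -> tool shift [-0.0002 -0.0008 -0.0003]
[-7.90027940e-02  2.03024114e+00  1.08637720e-03]
```

View pics/side7z.png

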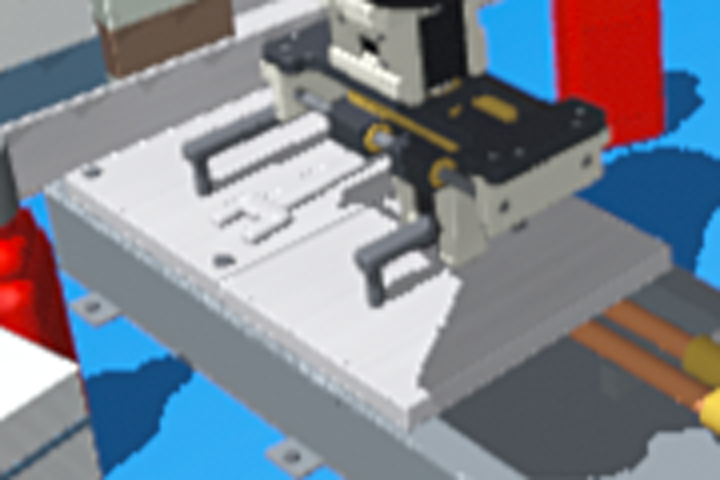

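View pics/top7z.png

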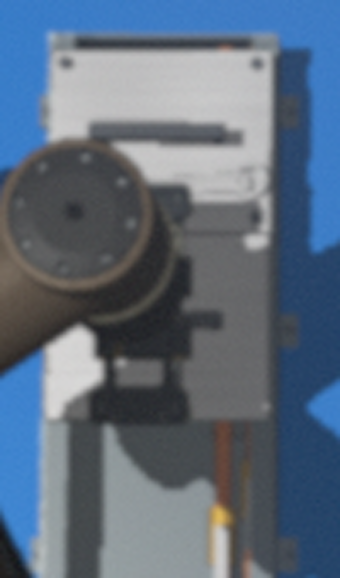

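The side view (zoom 250,265) shows only a hairline joint, but the force is still sliding friction, so there is no contact yet. I'll push on until it rises.

Request:
play_rows([
  [0,0,-0.0005,0,0],
  [0,0,-0.001,0,0],
  [0,0,-0.0015,0,0],
  [0,0,-0.0015,0,0],
])

```text
clock: 18.0
tool_pos: [0.6107, 0.202, 0.1527]
orientation: [179.9, -0.0, -88.5]
force: [-5.3, -0.0, 6.2]
opening: 0.0137
```

Request:
play_rows([
  [0,0,-0.0005,0,0],
  [0,0,-0.001,0,0],
  [0,0,-0.001,0,0],
])

```text
clock: 18.3
tool_pos: [0.6109, 0.202, 0.1527]
orientation: [179.8, -0.0, -88.5]
force: [-9.1, 0.4, 8.0]
opening: 0.0136
```

Request:
play_rows([
  [0,0,-0.0005,0,0],
  [0,0,-0.001,0,0],
  [0,0,-0.001,0,0],
  [0,0,-0.001,0,0],
])

```text
clock: 18.7
tool_pos: [0.6112, 0.202, 0.1527]
orientation: [179.7, -0.1, -88.5]
force: [-13.5, 0.9, 11.0]
opening: 0.0136
```

Firm contact: force up to -13.5 N with the tool stopped. Releasing and rising straight up.

Request:
play_rows([
  [0,0,0.0015,0,0],
  [20,0,0.0015,0,0],
  [60,0,0.0015,0,0],
  [100,0,0.0015,0,0],
  [100,0,0.0015,0,0],
  [100,0,0.0015,0,0],
  [100,0,0.0015,0,0],
  [100,0,0.0015,0,0],
  [100,0,0.0015,0,0],
  [100,0,0.0015,0,0],
])

```text
clock: 19.7
tool_pos: [0.6129, 0.2022, 0.1526]
orientation: [180.0, 0.0, -88.5]
force: [1.2, 0.9, 0.0]
opening: 0.0767
```

Request:
play_rows([
  [100,0,0,-0.01,0],
  [100,0,0,-0.03,0],
  [100,0,0,-0.06,0],
  [100,0,0,-0.1,0],
  [100,0,0,-0.14,0],
  [100,0,0,-0.18,0],
  [100,0.02,0.04,-0.2,0],
  [100,0.05,0.07,-0.2,0],
  [100,0.09,0.09,-0.2,0],
  [100,0.13,0.11,-0.2,0],
])

```text
clock: 20.7
tool_pos: [0.5049, 0.0683, 0.3539]
orientation: [-179.9, 0.0, -88.4]
force: [1.0, 0.0, 0.1]
opening: 0.0877
```

Request:
play_rows([
  [100,0.04,0.01,0,0],
  [100,0.08,0.02,0,0],
  [100,0.12,0.03,0,0],
  [100,0.16,0.04,0,0],
  [100,0.19,0.04,0,0],
  [100,0.21,0.04,0,0],
  [100,0.21,0.04,0,0],
])

```text
clock: 21.4
tool_pos: [0.4713, -0.1435, 0.3535]
orientation: [-180.0, -0.0, -88.7]
force: [0.1, -0.4, 0.9]
opening: 0.0872
```

```bash
cat > chk.py <<'E'
from h import *
import sys
k=sys.argv[1]
go([.610,.2021,.153])
C=np.ascontiguousarray
for n in('top','side'):
    s=snap(n,n+k); p=pts(s); X,Y,Z=p[...,0],p[...,1],p[...,2]
    m=(X>.3)&(X<.95)&(Y>0.05)&(Y<.4)&(abs(Z-.076)<.005)
    a=np.radians(1.45); c=np.array([.690,.2041]); xd=(X-c[0])*np.cos(a)+(Y-c[1])*np.sin(a); yd=-(X-c[0])*np.sin(a)+(Y-c[1])*np.cos(a)
    for nm,mm in(('screwed',m&(xd>.01)),('loose',m&(xd<-.01))):
        q=p[mm].astype(np.float32); print(n,nm,len(q),cv2.minAreaRect(C(q[:,:2]*1000)),'z',np.median(q[:,2]), 'y edges',np.percentile(yd[mm],[.5,99.5]).round(4),'x',np.percentile(xd[mm],[.5,99.5]).round(4))
        A=np.c_[xd[mm],yd[mm],np.ones(mm.sum())]; print('  slopes',np.linalg.lstsq(A,Z[mm],rcond=None)[0].round(4))
    h=(abs(Z-.112)<.007)&(X>.5)&(X<.85)&(Y>.1)&(Y<.3)
    n_,l,st,cc=cv2.connectedComponentsWithStats(h.astype(np.uint8))
    for i in range(1,n_):
        if st[i,4]>40: q=p[l==i].astype(np.float32); print(n,'handle',cv2.minAreaRect(C(q[:,:2]*1000)))
    b=(abs(X-.5517)<.03)&(abs(Y+.236)<.03)&(Z>.19)
    if b.sum()>10: q=p[b].astype(np.float32); print(n,'cap',cv2.minEnclosingCircle(C(q[:,:2]*1000)),np.median(q[:,2]))
    im=cv2.imread(f'pics/{n}{k}.png'); im=im[120:290,200:300] if n[0]=='t' else im[230:350,130:310]
    cv2.imwrite(f'pics/{n}{k}z.png',cv2.resize(im,None,fx=4 if n[0]=='s' else 3.4,fy=4 if n[0]=='s' else 3.4,interpolation=2))
E
python3 chk.py 8
```

```text
clock 21.4 tcp [ 0.4713 -0.1435  0.3535] ori [-1.7996e+02 -2.0000e-02 -8.8680e+01] F [ 0.1 -0.4  0.9] op 0.0872 -> tool shift [-0.3424 -0.1467  0.2005]
top screwed 2257 ((774.0396728515625, 248.66477966308594), (149.75863647460938, 272.97607421875), 1.4209182262420654) z 0.07644814 y edges [-0.0939  0.0948] x [0.0108 0.159 ]
  slopes [-0.0032  0.0017  0.0767]
top loose 2227 ((522.9075317382812, 203.07945251464844), (317.9424743652344, 191.8988800048828), 0.12586292624473572) z 0.07628238 y edges [-0.0938  0.0952] x [-0.1592 -0.0104]
  slopes [0.0004 0.0009 0.0762]
top handle ((769.9921875, 205.02279663085938), (14.035663604736328, 115.302001953125), 0.9446022510528564)
top handle ((609.9285888671875, 202.81980895996094), (13.160226821899414, 113.86972045898438), 1.278994083404541)
side screwed 1953 ((775.3565673828125, 244.95855712890625), (153.17327880859375, 274.6805725097656), 1.1160006523132324) z 0.077066876 y edges [-0.0962  0.1665] x [0.0105 0.1607]
  slopes [-0.0025 -0.0034  0.0773]
side loose 3183 ((604.1337890625, 199.9736328125), (152.133056640625, 192.65345764160156), 1.2961175441741943) z 0.07695272 y edges [-0.0955  0.0936] x [-0.1603 -0.011 ]
  slopes [ 0.0043 -0.0028  0.0773]
side handle ((769.967041015625, 203.4652099609375), (18.952960968017578, 115.95854187011719), 2.158895254135132)
side handle ((610.5350952148438, 200.8934326171875), (16.472944259643555, 116.32630920410156), 1.7043906450271606)
side cap ((551.0825805664062, -234.1371612548828), 19.560762405395508) 0.2038548
```

View pics/side8z.png

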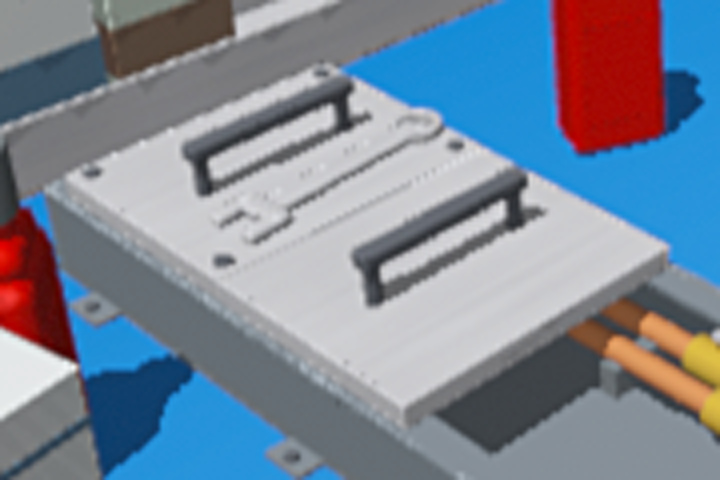

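View pics/top8.png

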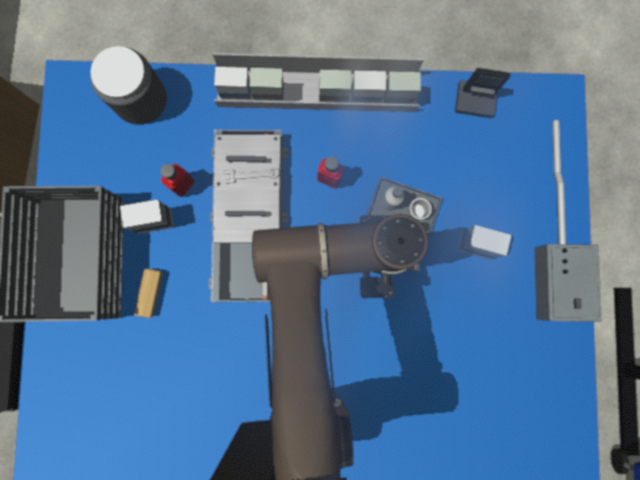

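View pics/top8z.png

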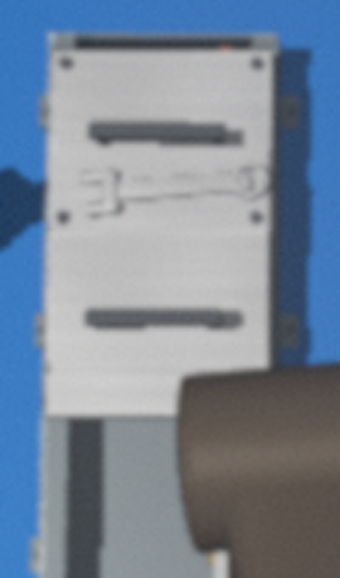

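View pics/side8.png

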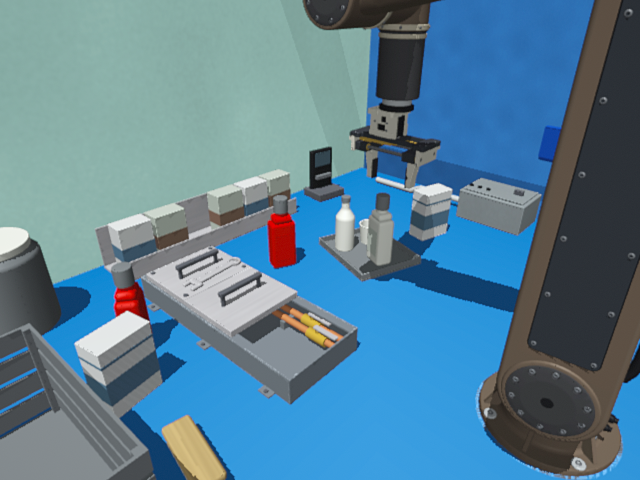

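The joint (top zoom row 235) is closed with no dark gap across its width, and the side edges line up. The wrench is still in place, the bottle stands on the tray at side-view (380,230), and the gripper is clear of everything. Handing in.

```bash
python3 -c "
from plant import close_job
print(close_job())"
```

```text
the job is handed in; nothing more can be done
None
```

I lifted the bottle out by its cap and set it down upright on the free half of the tray. I then gripped the loose cover by its handle, straightened it by 6.5° and slid it up to the screwed cover. I let go and moved the arm clear, handing in at about 21 s of the 64 s allowed. No verdict was reported.

**Last checks**
- **Joint:** the handles are 160.1 mm apart in the top view and 159.4 mm in the side view, against 160 mm for a closed joint. The push force rose to 13.5 N on contact, and no open gap shows along the joint.
- **Side edges:** in the top view they are in line within about 0.5 mm. The side view also gave one screwed-cover edge far too wide (166 mm off centre), because the measuring mask took in something beside the cover. I ignored that figure.
- **Flatness:** both covers measure about 76–77 mm high, level with each other within 0.2 mm.
- **Yaw:** the two handles' measured angles differ by 0.3–0.5°, with opposite signs in the two views. I take this as measurement noise; at most it would mean a 1–2 mm gap at one end.
- **Bottle:** the cap is within about 2 mm of where I released it. Its top is at 204 mm (205 mm expected for standing on the tray floor). That final cap position comes from the side view only, because the arm hid the bottle from above.
- **Everything else:** the wrench, cartons, brush, softener and cup look unmoved in the pictures; I did not measure them.

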